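Release the ratchet stop on the balcony tray and push it home

TASK

Make room on the pulled-out tray of the white shelf: press down the spring-loaded release pad of the ratchet stop and, with it kept down, push the sliding jaw back along its toothed bar until it is fully home against the end block. Then let the pad spring up again so that the jaw is locked there, and leave the bottle, the peg basket and the jar where they stand.

Things in the scene. Friction and masses are not known exactly. Their poses are not given: they have to be found in the camera images.
- release_top (a point): Centre of the upper face of the release pad, a level ribbed black plate 56 mm (across the bar) x 46 mm (along it), carried on the sliding jaw. At rest its upper face is 75 mm above the tray floor. Axes: y along the bar in the direction in which the jaw must be pushed (towards the home block), x across the bar, z up. The jaw's push face is 27 mm from this point along +y.
- jaw_face (a point): Point on the centre line of the push face of the grey upright jaw plate (90 mm across the bar, 12 mm thick, from 12 to 105 mm above the tray floor, 30 mm above the resting pad). The point is 90 mm above the tray floor; axes as release_top: the face looks to -y, over the pad. Fingertips pressing the pad and moving to +y meet this face and push the jaw with it.
- home_block (a point): Middle of the upper edge, on the jaw's side, of the grey end block at the home end of the bar (50 x 30 x 56 mm tall); 56 mm above the tray floor, axes as release_top. A low brace 33 mm long on the back of the jaw plate meets this block when the jaw is home (jaw_face is then 45 mm short of it).
- jaw (a joint): Position of the jaw along the bar in m: it starts between 0 and 0.09 and is home, against the end block, at 0.18. It slides with about 2 N of friction, but only while the release pad is down; otherwise the ratchet teeth hold it both ways (up to 9 mm of play).
- release (a joint): Depth of the release pad in m: 0 up (locked), 0.012 fully down. It moves straight down against a spring, about 2 N at the start and 6 N fully down, and springs back when let go. The ratchet is free from about 0.005 down. With the jaw home it springs fully up again.
- unit: White plastic shelf unit, fixed. Origin on the work surface under the middle of the pulled-out tray; x points from the robot's side into the shelf. The tray is 340 x 540 mm, its floor 30 mm above the work surface, its rim 20 mm high over the floor on three sides. Behind it (from 170 mm along +x) the housing, 600 mm wide and 144 mm tall.
- bottle: Green twist-cap bottle, 60 mm across, 135 mm tall, standing loose on the tray, beyond the bar as seen from the robot. Origin at its foot. Not to be disturbed.
- basket: Open grey basket of wooden pegs, 85 x 110 mm, 60 mm tall, loose on the tray, beyond the bar. Origin under its middle. Not to be disturbed.
- jar: Small glass jar with steel lid, 64 mm across, 80 mm tall, loose on the tray, beyond the bar. Origin at its foot. Not to be disturbed.
- stop: The fixed base of the ratchet stop: an aluminium bar 24 mm wide, its top 42 mm above the tray floor, small teeth along one edge every 10 mm, between two grey end blocks 340 mm apart inside. Origin on the tray floor under the bar's middle; y along the bar towards the home block, x across, z up.

How it is judged:
On the way, in this order (a step that is already met when the one before it is completed fails the run):
1. the release pad is pressed down by the fingers while the jaw still stands well short of home (value of joint release above 0.005 m and value of joint jaw below 0.12 m), for 0.1 s.
2. the jaw is pushed home against the end block (value of joint jaw above 0.174 m), for 0.2 s.
At the end, for the whole second after the job is handed in: The jaw is home (joint at least 0.174 of 0.18 m), the release pad has sprung up again (less than 3 mm down), and the bottle, basket and jar stand within 15 mm of where they started, upright (value of joint jaw above 0.174 m and value of joint release below 0.003 m and distance of each of bottle, basket, jar from where it was at the start of the episode below 0.015 m and angle between each of bottle, jar's own z axis and vertical below 0.1 rad); the robot touches nothing.
It fails at once if the bottle, the basket or the jar is pushed, lifted or carried (more than 15 mm from its start) (distance of any of bottle, basket, jar from where it was at the start of the episode above 0.015 m).
It also fails if it takes over 32 s, if anything falls off the work surface, if the arm or the gripper's body presses on something with over 40 N, if the wrist force passes 120 N, or if a joint passes its speed limit or range.

ROBOT

A 7-joint arm with a two-finger parallel gripper is mounted at the origin on the work surface. World frame = base frame: x ahead of the robot, y to its left, z up, the work surface at z = 0. Lengths are in m, angles in rad, forces in N, time in s.
With the tool pointing down it reaches from about 0.4 to 0.85 m from the base axis. Payload 4.5 kg.
Tool frame: the origin (TCP) lies on the centre line of the jaws, within the pads' length; the fingertips stand 11 mm ahead of it and the grasp point (between the pads) lies 8 mm behind it; z points along the fingers, x is the direction in which the jaws open and shut, and the axes are right-handed (so a half turn about z gives the same grasp; the last joint's range is limited). The gripper opens to 88 mm and grips with 3 to 60 N. Pads are 18 mm wide; open, the fingers measure 123 mm over their backs; the gripper's body (75 mm by 187 mm) begins 45 mm behind the grasp point.
Start: joints at [1.346, 0.689, -0.195, 1.565, 0.157, 0.902, -0.215], TCP at [0.16, -0.604, 0.25] pointing down, gripper open.
Joint ranges: [-3.01, 3.01], [-0.46, 2.08], [-1.47, 1.51], [0.13, 2.56], [-1, 4.14], [0.04, 2.09], [-2.66, 2.66]. Speed limits (rad/s): [2.57, 2.57, 3.14, 3.14, 3.14, 3.14, 3.14].

INTERFACE

Orientations are given as a unit quaternion [x, y, z, w].
In Python, from plant import r, vision, order, nets gives the robot as it stands.
- The arm moves only by the tool send_rows, never from a script. Its argument "series" is a list of rows, each an object with "delta_pos": the shift along the tool's x, y, z in cm, a list of three; "turn": the turn about the tool's z in degrees; "jaw": the closure, from 0 (fully open) to 1 (shut). In form: [{"delta_pos": [x, y, z], "turn": turn, "jaw": jaw}, ...]. A call has 1 to 8 rows; each row is the pose to reach, as a shift and turn from the pose commanded when the call began, along the tool's axes at that moment; what a row does not reach only later rows make up. A row lasts 1/12 s, in which the tool goes at most 41.7 mm and 7.16 degrees, less where a joint would pass 70% of its speed; a pose out of reach is approached as far as the arm can. A call with a gripper value outside its range is refused whole. The fingers move at their own pace and stop on an object; "force" is the grip in N (left out, the last holds). Time passes only in rows, so rows that repeat a pose let the fingers close. It gives the time, the measured TCP pose, the force and the opening at its end, in the units of the state.
- r.get_state(): the state, without advancing time (a new reading comes with each control period).
- vision.snapshot(name): name is "scene" or "top" or "wrist"; returns the picture (480x640x3 uint8, blue, green, red); there is no depth.
- vision.camera_params(name): a dict with "intrinsics" (3x3 intrinsics, pixels), "extrinsics" (4x4, takes a point from world to camera coordinates). Camera axes: x right, y down, z forward; pixel columns grow to the right and rows downward; lengths in m; the calibration is good to about 2 mm. The wrist camera is an equidistant fisheye: a pixel r from the principal point sees the ray r / f radians off the axis. A picture is of the moment at which its call begins: read the wrist's pose just before it. camera_params takes no time and is no camera call; for the wrist camera it gives the pose at the moment of the call.
- order.finish_job(): hands the job in, once; it reports no verdict.
Trained networks look in the newest picture that a camera, given by its name, has taken for a name from the list of things; names that differ only in an ending like _2 or _b are one class to them, and where a whole thing is asked for, a point or a joint stands for the part that bears it (a point fixed in the world has none). Each returns a list of dicts, best first, with "score" (0 to 1); they miss things now and then, are a little off and sometimes report something else, mostly with a low value. They report only what shows in the picture. A call takes as long as a camera call.
- nets.boxes_of(camera, label): "location" ([row, column] as shares, 0 to 1, of the picture: columns of its width, rows of its height, amid what is visible of it).
- nets.trace(camera, label): "region" (480x640 bool, what is visible of it) and "location" ([row, column] as shares, 0 to 1, of the picture: columns of its width, rows of its height, amid what is visible of it).
The state is a dict: "clock": time; "q": joint angles; "qd": joint speeds; "joint_torque": joint torques, N m; "tool_pos": TCP position; "eef_rot": TCP orientation; "contact_force": force on the tool from outside, world axes, zero at the start; "moment": the same for the moment, N m; "opening": opening from 0.0 (shut) to 1.0 (fully open).
Only numpy, scipy, OpenCV 4.12 (cv2) and the standard library are available. Lean on these libraries where they do the work, as an engineer would, in place of code of your own. Each camera call takes 0.05 s, during which the arm holds its last target.

## Working session

There is one attempt and no reset: what is moved stays moved. The work goes in short steps, Python scripts to look and compute and a tool call to move; the robot and the scene stay as the last step left them, time stands still between calls to the robot, and variables do not carry over. Pictures are saved under pics/ and viewed, and the job is handed in when it is done.

Besides the shell and the picture viewer there is one more tool, called after "Request:" as name(argument=value, ...), one argument or row to a line, values as JSON. send_rows: Moves the arm, as the interface text tells. Its arguments: {"type":"object","properties":{"series":{"type":"array"},"force":{"type":"number"}},"required":["series"]}

```bash
mkdir -p pics; ls; python3 - <<'E'
from plant import r, vision, order, nets
import cv2,numpy as np
s=r.get_state();print({k:np.round(v,3) for k,v in s.items()})
for c in("scene","top"):
    cv2.imwrite(f"pics/{c}0.png",vision.snapshot(c))
    p=vision.camera_params(c);print(c,np.round(p["intrinsics"],1).tolist(),np.round(p["extrinsics"],4).tolist())
    for l in("release_top","jaw_face","home_block","jaw","stop","bottle","basket","jar","release"):
        print(c,l,[(np.round(np.array(d["location"])*[480,640],1).tolist(),round(d["score"],2)) for d in nets.boxes_of(c,l)[:3]])
E
```

```text
pics
{'clock': np.float64(0.0), 'q': array([ 1.346,  0.69 , -0.195,  1.566,  0.157,  0.902, -0.215]), 'qd': array([ 0.001,  0.001, -0.002, -0.   ,  0.   ,  0.001, -0.001]), 'joint_torque': array([ 1.0000e-03, -5.2756e+01, -1.2670e+00, -1.5343e+01, -5.3000e-02,
        7.0000e-03,  0.0000e+00]), 'tool_pos': array([ 0.16 , -0.604,  0.249]), 'eef_rot': array([ 0.792, -0.61 , -0.001, -0.   ]), 'contact_force': array([-0.471,  0.004, -0.195]), 'moment': array([ 0.018,  0.007, -0.023]), 'opening': np.float64(0.997)}
scene [[441.4, 0.0, 314.1], [0.0, 441.4, 240.3], [0.0, 0.0, 1.0]] [[0.241, 0.9705, -0.0115, -0.1734], [0.762, -0.1966, -0.617, -0.3979], [-0.601, 0.1399, -0.7869, 1.115], [0.0, 0.0, 0.0, 1.0]]
scene release_top [([217.0, 283.6], 0.83), ([335.0, 266.8], 0.41)]
scene jaw_face [([223.4, 292.5], 0.63)]
scene home_block [([220.1, 298.5], 0.71)]
scene jaw [([226.2, 294.0], 0.83)]
scene stop [([220.1, 297.4], 0.67), ([339.9, 408.0], 0.45)]
scene bottle [([279.5, 381.1], 0.89)]
scene basket [([337.4, 265.8], 0.56)]
scene jar []
scene release [([216.6, 281.8], 0.88)]
top [[624.2, 0.0, 319.7], [0.0, 624.2, 236.6], [0.0, 0.0, 1.0]] [[0.0093, -0.9999, -0.006, 0.0453], [-0.9952, -0.0087, -0.098, 0.602], [0.0979, 0.0069, -0.9952, 1.1689], [0.0, 0.0, 0.0, 1.0]]
top release_top [([260.7, 353.6], 0.75)]
top jaw_face [([265.4, 341.6], 0.7)]
top home_block [([266.8, 336.8], 0.79)]
top jaw [([262.4, 338.8], 0.63)]
top stop [([268.0, 336.5], 0.59)]
top bottle [([185.0, 291.9], 0.74)]
top basket [([159.2, 383.5], 0.81)]
top jar [([207.1, 203.5], 0.77), ([260.0, 352.9], 0.31)]
top release [([260.3, 353.7], 0.74)]
```

View pics/top0.png

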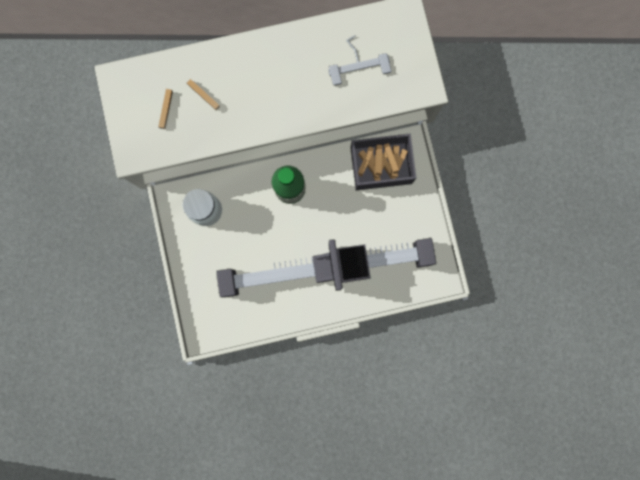

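View pics/scene0.png

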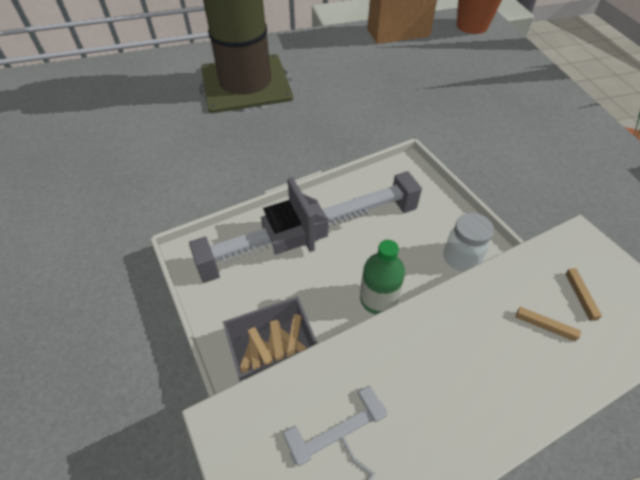

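```bash
cat > h.py <<'E'
import numpy as np
from plant import r, vision, order, nets
def ray(c,col,row,z,p=None):
    p=p or vision.camera_params(c);K=p["intrinsics"];E=np.array(p["extrinsics"]);R=E[:3,:3];t=E[:3,3]
    d=R.T@np.linalg.inv(K)@np.array([col,row,1]);o=-R.T@t
    return o+d*(z-o[2])/d[2]
E
python3 - <<'E'
from h import *
import cv2
im=cv2.imread("pics/top0.png")[220:310,200:450]
cv2.imwrite("pics/topz.png",cv2.resize(im,None,fx=3.2,fy=3.2,interpolation=cv2.INTER_CUBIC))
vision.snapshot("top")
for l in("release_top","jaw","stop"):
    for d in nets.trace("top",l)[:1]:
        m=d["region"].astype(np.uint8);print(l,d["score"],m.sum(),cv2.minAreaRect(cv2.findNonZero(m)))
E
```

```text
release_top 0.78 827 ((353.2307434082031, 262.6538391113281), (31.96692657470703, 26.867908477783203), 78.69007110595703)
jaw 0.72 1859 ((340.8719482421875, 263.8475646972656), (51.571529388427734, 54.332313537597656), 83.6598129272461)
stop 0.83 4818 ((325.75433349609375, 265.0364685058594), (51.41757583618164, 219.1544647216797), 86.84928131103516)
```

View pics/topz.png

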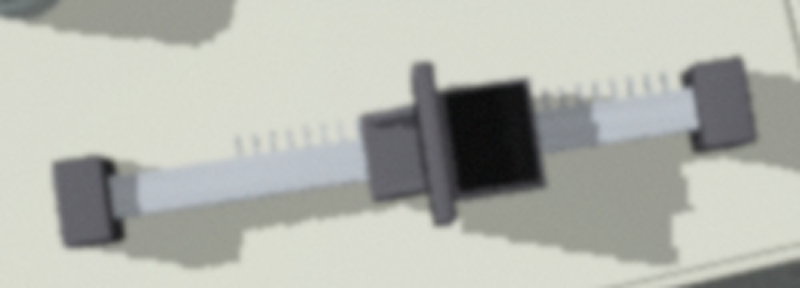

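```bash
python3 - <<'E'
from h import *
A=ray("top",233.8,282.2,.086);B=ray("top",418.1,253.8,.086)
P=ray("top",353.8,262.8,.105);J=ray("top",200+434/3.2,220+143/3.2,.135)
print(A,B,np.linalg.norm(A-B));u=(A-B)/np.linalg.norm(A-B);print("u",u,np.degrees(np.arctan2(-u[0],u[1])))
v=np.array([u[1],-u[0],0]) # bar x
print("pad",P,"along from A",(A-P)@u,"lat",(P-A)@v);print("jaw",J,(A-J)@u,(J-A)@v)
S=ray("scene",285,215,.105);print("pad scene",S)
s=r.get_state();print(s["clock"],s["tool_pos"])
from scipy.spatial.transform import Rotation as R
M=R.from_quat(s["eef_rot"]).as_matrix();print(M, M.T@u)
for l,row,col,z in(("bottle",175,286,.165),("jar",205,201,.11),("basket",159,383.5,.09)):
    p=ray("top",col,row,z);print(l,p,(A-p)@u,(p-A)@v)
E
```

```text
[0.51145882 0.20567603 0.086     ] [ 0.5661799  -0.12938715  0.086     ] 0.33950218069966914
u [-0.16118034  0.98692497  0.        ] 9.275414235266316
pad [ 0.54763223 -0.01136097  0.105     ] along from A 0.22002967475989832 lat 0.0007183403858779178
jaw [0.54235369 0.02173574 0.135     ] 0.18651491502052472 0.0008433514819945441
pad scene [ 0.55331759 -0.00498006  0.105     ]
1.2 [ 0.15995813 -0.60421485  0.24973923]
[[ 2.55904226e-01 -9.66702139e-01  3.52405540e-05]
 [-9.66702137e-01 -2.55904228e-01 -6.72193096e-05]
 [ 7.39992571e-05 -1.68654134e-05 -9.99999997e-01]] [-9.95309209e-01 -9.67448897e-02 -7.20204997e-05]
bottle [0.6942811  0.10868446 0.165     ] 0.1251907604378142 0.16479873329269307
jar [0.64911244 0.26454877 0.11      ] -0.03591591381338504 0.14534292368203017
basket [ 0.74058494 -0.06609416  0.09      ] 0.30514742076758783 0.1823262767890532
```

Request:
send_rows(
  series=[
    {"delta_pos": [-2.4, -2.6, 0], "turn": 0, "jaw": 1},
    {"delta_pos": [-4.8, -5.2, 0], "turn": 0, "jaw": 1},
    {"delta_pos": [-7.2, -7.9, 0], "turn": 0, "jaw": 1},
    {"delta_pos": [-9.6, -10.5, 0], "turn": 0, "jaw": 1},
    {"delta_pos": [-12, -13.2, 0], "turn": 0, "jaw": 1},
    {"delta_pos": [-14.4, -16, 0], "turn": 0, "jaw": 1},
    {"delta_pos": [-16.8, -18.6, 0], "turn": 0, "jaw": 1},
    {"delta_pos": [-19.2, -21.3, 0], "turn": 0, "jaw": 1},
  ],
)

```text
clock: 1.87
tool_pos: [0.3174, -0.3627, 0.2499]
eef_rot: [0.792, -0.61, 0.0, 0.0]
contact_force: [1.0, -0.8, 0.3]
opening: 0.42
```

Request:
send_rows(
  series=[
    {"delta_pos": [-2.6, -2.9, 0], "turn": 1, "jaw": 1},
    {"delta_pos": [-5.2, -5.8, 0], "turn": 2, "jaw": 1},
    {"delta_pos": [-7.8, -8.7, 0], "turn": 3, "jaw": 1},
    {"delta_pos": [-10.4, -11.6, 0], "turn": 4, "jaw": 1},
    {"delta_pos": [-13, -14.5, 0], "turn": 5, "jaw": 1},
    {"delta_pos": [-15.6, -17.4, 0], "turn": 5.5, "jaw": 1},
    {"delta_pos": [-18.2, -20.3, 0], "turn": 5.5, "jaw": 1},
    {"delta_pos": [-20.8, -23.2, 0], "turn": 5.5, "jaw": 1},
  ],
)

```text
clock: 2.53
tool_pos: [0.4887, -0.1018, 0.25]
eef_rot: [0.762, -0.647, 0.0, -0.0]
contact_force: [0.3, 0.3, 0.4]
opening: 0.005
```

```bash
cat > t.py <<'E'
from h import *
from scipy.spatial.transform import Rotation as R
s=r.get_state();M=R.from_quat(s["eef_rot"]).as_matrix();u=np.array([-.1612,.9869,0])
T=np.array([.5480,-.0134,.13])
print(s["clock"],s["tool_pos"],s["opening"],"u in tool",M.T@u,"delta cm",M.T@(T-s["tool_pos"])*100)
E
python3 t.py
```

```text
2.5333 [ 0.48870505 -0.10179286  0.24995663] 0.00543530525620222 u in tool [-9.99977944e-01 -1.02868755e-03 -3.22395510e-04] delta cm [-7.76420783 -7.27904437 11.9966829 ]
```

Go above, then down to 1.4 cm above contact, and check visually.

Request:
send_rows(
  series=[
    {"delta_pos": [-2.6, -2.4, 0], "turn": 0, "jaw": 1},
    {"delta_pos": [-5.2, -4.9, 0], "turn": 0, "jaw": 1},
    {"delta_pos": [-7.8, -7.3, 0], "turn": 0, "jaw": 1},
    {"delta_pos": [-7.8, -7.3, 3], "turn": 0, "jaw": 1},
    {"delta_pos": [-7.8, -7.3, 6], "turn": 0, "jaw": 1},
    {"delta_pos": [-7.8, -7.3, 9], "turn": 0, "jaw": 1},
    {"delta_pos": [-7.8, -7.3, 12], "turn": 0, "jaw": 1},
    {"delta_pos": [-7.8, -7.3, 12], "turn": 0, "jaw": 1},
  ],
)

```text
clock: 3.2
tool_pos: [0.5438, -0.0146, 0.1251]
eef_rot: [0.763, -0.647, -0.003, 0.003]
contact_force: [0.2, 0.2, -0.3]
opening: 0.006
```

```bash
python3 t.py; python3 - <<'E'
from h import *
import cv2
cv2.imwrite("pics/s1.png",cv2.resize(vision.snapshot("scene")[130:330,180:440],None,fx=3,fy=3,interpolation=cv2.INTER_CUBIC))
E
```

```text
3.2 [ 0.54381336 -0.01462927  0.12512125] 0.0061501898854107555 u in tool [-0.99997633 -0.00173604  0.00117654] delta cm [-0.05366367 -0.42851284 -0.49184304]
```

View pics/s1.png

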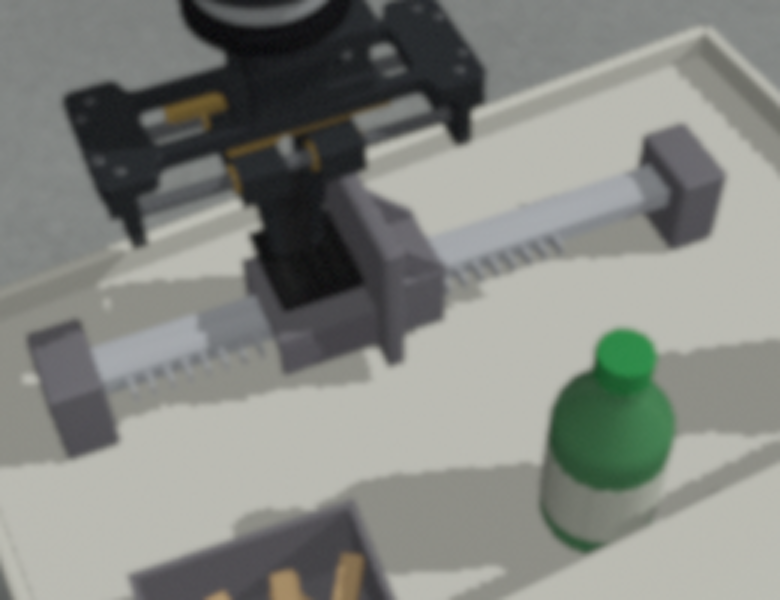

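The fingers are over the pad, in front of the jaw plate. I'll let the arm settle with one hold row and read again.

Request:
send_rows(
  series=[
    {"delta_pos": [0, 0, 0], "turn": 0, "jaw": 1},
    {"delta_pos": [0, 0, 0], "turn": 0, "jaw": 1},
  ],
)

```text
clock: 3.42
tool_pos: [0.5485, -0.0149, 0.1315]
eef_rot: [0.762, -0.647, 0.001, -0.001]
contact_force: [-0.6, -0.5, 0.4]
opening: 0.007
```

```bash
python3 t.py
```

```text
3.4167 [ 0.54852231 -0.0148664   0.13153859] 0.006837432086398414 u in tool [-9.99978213e-01 -6.43581947e-04 -4.57928859e-04] delta cm [-0.15323008  0.02832356  0.15369516]
```

Request:
send_rows(
  series=[
    {"delta_pos": [0, 0, 0.4], "turn": 0, "jaw": 1},
    {"delta_pos": [0, 0, 0.8], "turn": 0, "jaw": 1},
    {"delta_pos": [0, 0, 1.2], "turn": 0, "jaw": 1},
    {"delta_pos": [0, 0, 1.6], "turn": 0, "jaw": 1},
    {"delta_pos": [0, 0, 2.0], "turn": 0, "jaw": 1},
    {"delta_pos": [0, 0, 2.3], "turn": 0, "jaw": 1},
    {"delta_pos": [0, 0, 2.3], "turn": 0, "jaw": 1},
    {"delta_pos": [0, 0, 2.3], "turn": 0, "jaw": 1},
  ],
)

```text
clock: 4.08
tool_pos: [0.5476, -0.0149, 0.1068]
eef_rot: [0.762, -0.647, 0.0, -0.0]
contact_force: [0.1, 0.4, 4.3]
opening: 0.007
```

```bash
python3 t.py
```

```text
4.0833 [ 0.54758546 -0.01491471  0.1068392 ] 0.007355258422259606 u in tool [-9.99978121e-01 -8.52834295e-04 -2.81738670e-04] delta cm [-0.14209754 -0.06711318 -2.3160727 ]
```

Request:
send_rows(
  series=[
    {"delta_pos": [-0.4, 0, 0.1], "turn": 0, "jaw": 1},
    {"delta_pos": [-0.8, 0, 0.2], "turn": 0, "jaw": 1},
    {"delta_pos": [-1.3, 0, 0.2], "turn": 0, "jaw": 1},
    {"delta_pos": [-1.8, 0, 0.2], "turn": 0, "jaw": 1},
    {"delta_pos": [-2.4, 0, 0.2], "turn": 0, "jaw": 1},
    {"delta_pos": [-3.0, 0, 0.2], "turn": 0, "jaw": 1},
    {"delta_pos": [-3.6, 0, 0.2], "turn": 0, "jaw": 1},
    {"delta_pos": [-4.2, 0, 0.2], "turn": 0, "jaw": 1},
  ],
)

```text
clock: 4.75
tool_pos: [0.5409, 0.0259, 0.1052]
eef_rot: [0.762, -0.648, 0.001, 0.0]
contact_force: [0.4, -2.5, 5.8]
opening: 0.001
```

```bash
python3 t.py; python3 - <<'E'
from h import *
import cv2
cv2.imwrite("pics/s2.png",cv2.resize(vision.snapshot("scene")[130:330,180:440],None,fx=3,fy=3,interpolation=cv2.INTER_CUBIC))
E
```

```text
4.75 [0.540883   0.02586184 0.10517433] 0.0005901593983481056 u in tool [-9.99977441e-01  3.97932429e-05 -1.47166529e-03] delta cm [ 3.9932086  -0.07238433 -2.47661461]
```

View pics/s2.png

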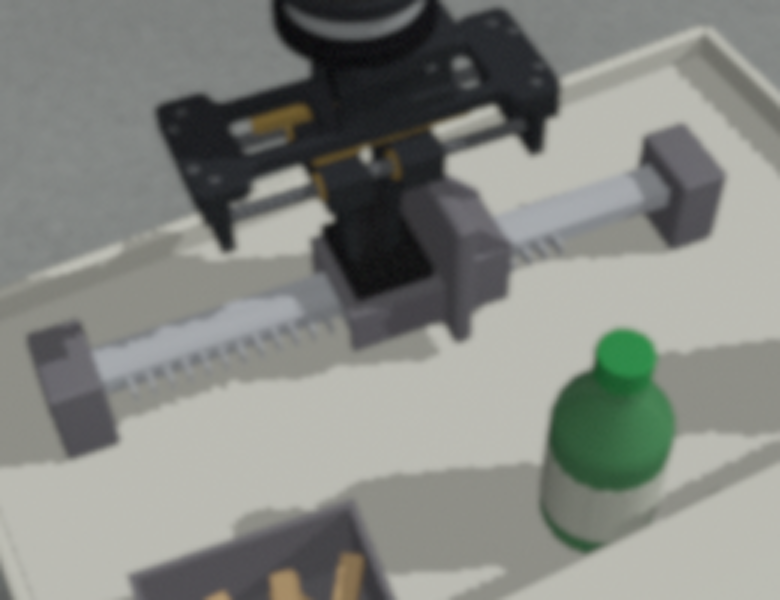

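Request:
send_rows(
  series=[
    {"delta_pos": [-1.2, 0, 0], "turn": 0, "jaw": 1},
    {"delta_pos": [-2.4, 0, 0], "turn": 0, "jaw": 1},
    {"delta_pos": [-3.6, 0, 0], "turn": 0, "jaw": 1},
    {"delta_pos": [-4.8, 0, 0], "turn": 0, "jaw": 1},
    {"delta_pos": [-6.0, 0, 0], "turn": 0, "jaw": 1},
    {"delta_pos": [-7.2, 0, 0], "turn": 0, "jaw": 1},
    {"delta_pos": [-8.4, 0, 0], "turn": 0, "jaw": 1},
    {"delta_pos": [-9.2, 0, 0], "turn": 0, "jaw": 1},
  ],
)

```text
clock: 5.47
tool_pos: [0.5257, 0.1177, 0.1051]
eef_rot: [0.762, -0.647, 0.001, -0.0]
contact_force: [0.4, -2.3, 5.5]
opening: 0.003
```

```bash
python3 t.py
```

```text
5.4667 [0.525729   0.11772584 0.10511614] 0.003193040281153236 u in tool [-9.99977853e-01 -8.94671009e-04 -7.37354349e-04] delta cm [13.30200643 -0.07449085 -2.4785027 ]
```

Request:
send_rows(
  series=[
    {"delta_pos": [-0.5, 0, 0], "turn": 0, "jaw": 1},
    {"delta_pos": [-1.0, 0, 0], "turn": 0, "jaw": 1},
    {"delta_pos": [-1.4, 0, 0], "turn": 0, "jaw": 1},
    {"delta_pos": [-1.8, 0, 0], "turn": 0, "jaw": 1},
    {"delta_pos": [-2.1, 0, 0], "turn": 0, "jaw": 1},
    {"delta_pos": [-2.4, 0, 0], "turn": 0, "jaw": 1},
    {"delta_pos": [-2.6, 0, 0], "turn": 0, "jaw": 1},
    {"delta_pos": [-2.6, 0, 0], "turn": 0, "jaw": 1},
  ],
)

```text
clock: 6.13
tool_pos: [0.5213, 0.1419, 0.105]
eef_rot: [0.762, -0.648, 0.001, 0.001]
contact_force: [0.4, -3.4, 4.5]
opening: 0.007
```

Request:
send_rows(
  series=[
    {"delta_pos": [-0.2, 0, 0], "turn": 0, "jaw": 1},
    {"delta_pos": [-0.3, 0, 0], "turn": 0, "jaw": 1},
    {"delta_pos": [-0.4, 0, 0], "turn": 0, "jaw": 1},
    {"delta_pos": [-0.5, 0, 0], "turn": 0, "jaw": 1},
    {"delta_pos": [-0.5, 0, 0], "turn": 0, "jaw": 1},
  ],
)

```text
clock: 6.55
tool_pos: [0.5207, 0.1452, 0.105]
eef_rot: [0.761, -0.648, 0.001, 0.001]
contact_force: [0.6, -5.8, 6.2]
opening: 0.001
```

```bash
python3 t.py; python3 - <<'E'
from h import *
import cv2
cv2.imwrite("pics/s3.png",cv2.resize(vision.snapshot("scene")[130:330,180:440],None,fx=3,fy=3,interpolation=cv2.INTER_CUBIC))
E
```

```text
6.55 [0.52068792 0.14516331 0.10499035] 0.0014924791045682923 u in tool [-0.99997095  0.00146216 -0.00360668] delta cm [16.09792584 -0.16172069 -2.44298549]
```

View pics/s3.png

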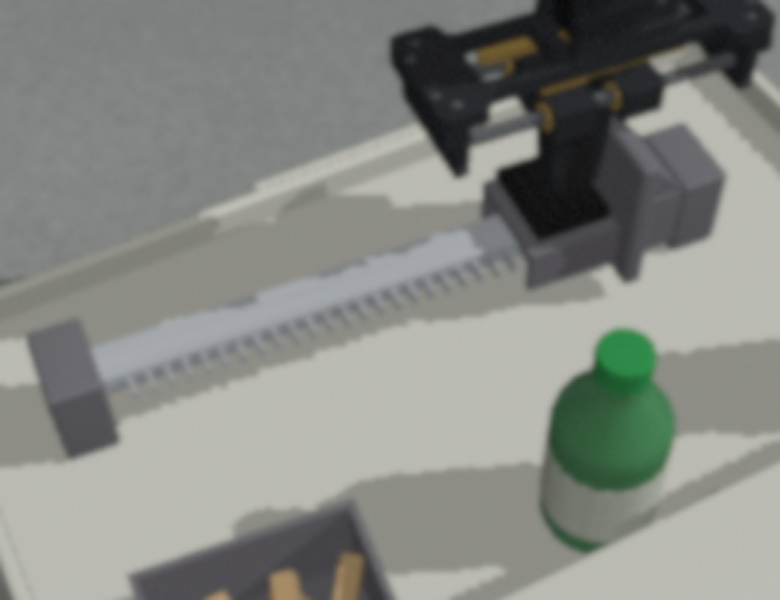

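The jaw looks home. I'll press further to confirm it against a firm stop.

Request:
send_rows(
  series=[
    {"delta_pos": [-0.2, 0, 0], "turn": 0, "jaw": 1},
    {"delta_pos": [-0.4, 0, 0], "turn": 0, "jaw": 1},
    {"delta_pos": [-0.6, 0, 0], "turn": 0, "jaw": 1},
    {"delta_pos": [-0.6, 0, 0], "turn": 0, "jaw": 1},
    {"delta_pos": [-0.6, 0, 0], "turn": 0, "jaw": 1},
  ],
)

```text
clock: 7.02
tool_pos: [0.5206, 0.1453, 0.1051]
eef_rot: [0.76, -0.65, 0.004, 0.004]
contact_force: [3.2, -17.1, 6.7]
opening: 0.009
```

Hard stop: the force rose to 17 N with no motion. I'll ease the push a little, lift straight up, and then back away.

Request:
send_rows(
  series=[
    {"delta_pos": [0.3, 0, 0], "turn": 0, "jaw": 1},
    {"delta_pos": [0.5, 0, 0], "turn": 0, "jaw": 1},
    {"delta_pos": [0.6, 0, -0.4], "turn": 0, "jaw": 1},
    {"delta_pos": [0.6, 0, -0.9], "turn": 0, "jaw": 1},
    {"delta_pos": [0.6, 0, -1.4], "turn": 0, "jaw": 1},
    {"delta_pos": [0.8, 0, -3], "turn": 0, "jaw": 1},
    {"delta_pos": [0.8, 0, -6], "turn": 0, "jaw": 1},
    {"delta_pos": [0.8, 0, -9], "turn": 0, "jaw": 1},
  ],
)

```text
clock: 7.68
tool_pos: [0.519, 0.1471, 0.1948]
eef_rot: [0.763, -0.647, -0.002, 0.001]
contact_force: [0.8, 0.2, -0.3]
opening: 0.004
```

Request:
send_rows(
  series=[
    {"delta_pos": [3, 0, -1], "turn": 0, "jaw": 1},
    {"delta_pos": [6, 0, -2], "turn": 0, "jaw": 1},
    {"delta_pos": [9, 1, -3], "turn": 0, "jaw": 1},
    {"delta_pos": [12, 2, -4], "turn": 0, "jaw": 1},
    {"delta_pos": [15, 3, -4], "turn": 0, "jaw": 1},
    {"delta_pos": [18, 4, -4], "turn": 0, "jaw": 1},
    {"delta_pos": [20, 4, -4], "turn": 0, "jaw": 1},
    {"delta_pos": [20, 4, -4], "turn": 0, "jaw": 1},
  ],
)

```text
clock: 8.35
tool_pos: [0.5131, -0.0623, 0.2349]
eef_rot: [0.76, -0.65, 0.001, 0.001]
contact_force: [-0.2, -0.2, 0.1]
opening: 0.007
```

```bash
python3 t.py; python3 - <<'E'
from h import *
import cv2
cv2.imwrite("pics/t4.png",vision.snapshot("top"))
cv2.imwrite("pics/s4.png",cv2.resize(vision.snapshot("scene")[130:330,180:440],None,fx=3,fy=3,interpolation=cv2.INTER_CUBIC))
E
```

```text
8.35 [ 0.51312716 -0.0622851   0.23489141] 0.006604226164353635 u in tool [-0.99996123  0.00551141 -0.00205223] delta cm [-4.30721207 -4.21362166 10.47731199]
```

View pics/s4.png

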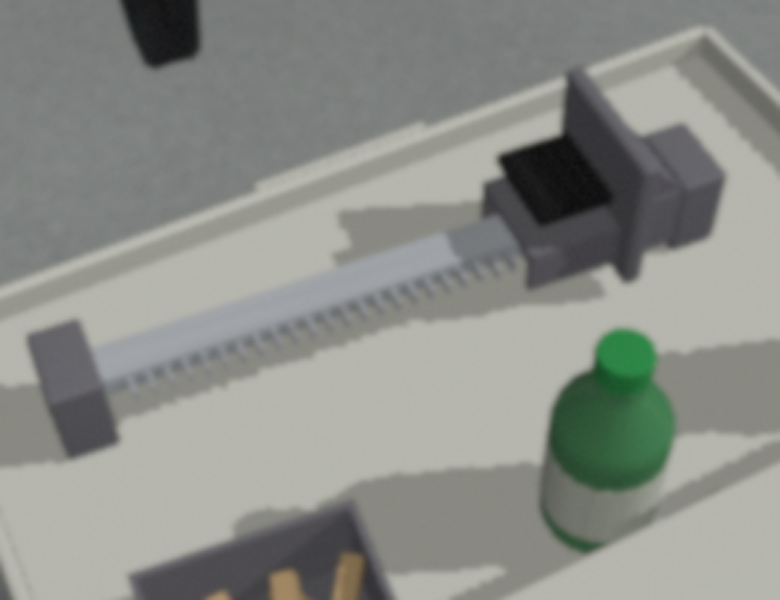

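View pics/t4.png

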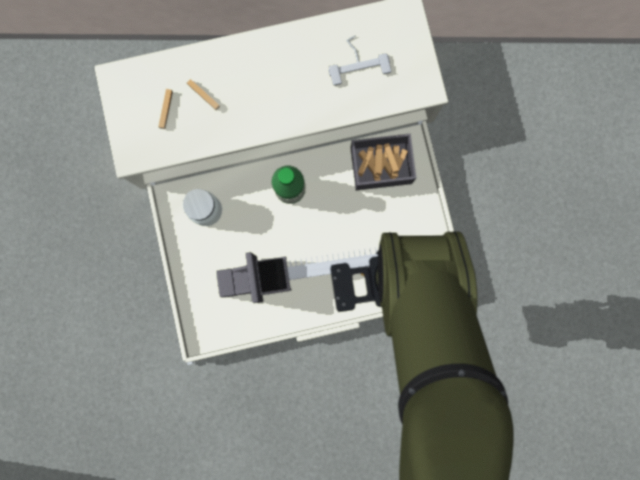

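```bash
python3 - <<'E'
from h import *
import cv2
vision.snapshot("top")
A=np.array([.5115,.2057,.086]);u=np.array([-.1612,.9869,0])
m=nets.trace("top","release_top")[0]["region"].astype(np.uint8);(c,rw),_,_=cv2.minAreaRect(cv2.findNonZero(m))
print(c,rw,(A-ray("top",c,rw,.105))@u)
a,b=cv2.imread("pics/top0.png"),cv2.imread("pics/t4.png")
for n,(y0,y1,x0,x1) in dict(jar=(180,228,180,225),bottle=(160,205,265,310),basket=(130,192,345,418)).items(): print(n,np.abs(a[y0:y1,x0:x1].astype(int)-b[y0:y1,x0:x1]).mean())
order.finish_job();print(r.get_state()["clock"])
E
```

```text
271.38726806640625 275.017333984375 0.07093051285854833
jar 18.467438271604937
bottle 14.007078189300412
basket 13.310575931654146
the job is handed in; nothing more can be done
the job is handed in; nothing more can be done
```

```bash
python3 - <<'E'
import cv2,numpy as np
a,b=[cv2.cvtColor(cv2.imread(f"pics/{n}.png"),cv2.COLOR_BGR2GRAY) for n in("top0","t4")]
for n,(y0,y1,x0,x1) in dict(jar=(180,228,180,225),bottle=(160,205,265,310),basket=(130,192,345,418),housing=(40,140,120,420)).items():
    t=a[y0:y1,x0:x1];R=cv2.matchTemplate(b[y0-8:y1+8,x0-8:x1+8],t,cv2.TM_CCOEFF_NORMED);_,v,_,l=cv2.minMaxLoc(R);print(n,v,l[0]-8,l[1]-8,np.mean(b[y0:y1,x0:x1].astype(int)-t))
E
```

```text
jar 0.9981661438941956 0 0 18.478703703703705
bottle 0.9990341663360596 0 0 14.551111111111112
basket 0.9992944598197937 0 0 13.489173663278834
housing 0.9988522529602051 0 0 17.9771
```

The jaw is home against the end block and locked, the release pad is up, and the bottle, basket and jar did not move. I handed the job in at about 8.5 s of the 32 s allowed; no verdict was reported.

**What I did:** With the fingers shut, I pressed the pad about 7 to 10 mm down, judged from TCP height and a 4 to 6 N push. I pushed the jaw about 15 cm along the bar until it stopped hard, with 17 N and no further motion. Then I eased off, lifted straight up and backed away.

**Last checks:**
- **Jaw:** The pad centre measured 71 mm from the home block edge in the top camera, against 72 mm expected when home.
- **Pad:** The scene picture shows it sprung up. I judged this by eye and did not measure it.
- **Bottle, basket and jar:** My first check, a plain picture difference, showed a change of 13 to 18 grey levels at all three. Matching the pictures after hand-in gave zero pixels of shift for each. The fixed housing had brightened by the same amount, so the change was image brightness.
- **Robot:** It was clear of everything, with a contact force of about 0 N.

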